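# Check two cast bars with a metal tester's probe

### The job

At the jeweller's bench, pick up the blue test probe and touch its downturned steel tip first to the copper reference stud on the grey metal tester, then to the red mark on the brass bar, then to the red mark on the silver bar, keeping the tip on each for about half a second. Then lay the probe back on its brass rest as it was, seated in both forks with the tip at the same end. Leave the bars and the other things on the bench where they are.

Things in the scene. Friction and masses are not known exactly. Their poses are not given: they have to be found in the camera images.
- probe: Loose test probe, 120 g. Blue handle bar 120 mm long (x), 18 wide (y), 22 high (z), black band at its rear; an 8 mm steel rod leaves the +x end and bends straight down at x = 95 mm to a round tip 49 mm below the underside. Origin: centre of the handle's underside; x towards the tip, z up. Starts in its rest; grip it mid-handle, between the forks, closing along y
- probe_tip (a point): Lowest point of the probe's round steel tip (ball of 4 mm radius), at x = 95, y = 0, z = -49 mm in the probe's frame
- rest: Fixed rest: dark steel base 130 x 60 x 10 mm, two brass forks 96 mm apart along x (each 12 mm thick, inner faces at x = +-42 mm). Fork floors are 65 mm above the bench, slots 26 mm wide with flared walls, tops 87 mm above the bench. Origin: centre of the underside; x along the laid probe, towards its tip
- rest_seat (a point): Middle point between the two forks' floors, 65 mm above the bench: the probe's origin lies here, with its axes parallel to the rest's, when it is seated
- tester: Fixed metal tester: grey box 130 (x) x 90 (y) x 30 mm high, with a dark screen on its top. Origin: centre of its underside
- tester_stud (a point): Centre of the top face of the copper reference stud, a flat disc of 30 mm diameter standing 6 mm above the tester's top (36 mm above the bench), at x = -33 mm in the tester's frame
- brass_bar: Loose heavy brass-coloured cast bar lying flat, 50 (x) x 110 (y) x 16 mm high, about 700 g, with a red round mark on its top. Origin: centre of its underside
- brass_bar_mark (a point): Centre of the 30 mm red mark on the brass bar's top face, 16 mm above the bench, at y = 25 mm in the bar's frame
- silver_bar: Loose heavy silver-coloured cast bar lying flat, 50 (x) x 110 (y) x 16 mm high, about 700 g, with a red round mark on its top. Origin: centre of its underside
- silver_bar_mark (a point): Centre of the 30 mm red mark on the silver bar's top face, 16 mm above the bench, at y = 25 mm in the bar's frame
- jar: Bystander: amber glass jar with black cap, 60 mm diameter, 85 mm high, upright. Origin: centre of its underside
- bench_block: Bystander: square dark steel bench block 70 x 70 x 20 mm. Origin: centre of its underside
- ring_clamp: Bystander: wooden ring clamp with a brass band, lying, 120 (x) x 28 (y) x 24 mm. Origin: centre of its underside
Not all that is in view belongs to the job. Of the things that look like the silver_bar, take the one that is nearest to the robot's base at the start.

How it is judged:
By the outcome, as a careful person would: the job done as asked, in the order asked, and still so for the second after the job is handed in, with the robot touching nothing.
It also fails if it takes over 58 s, if anything falls off the work surface, if the arm or the gripper's body presses on something with over 40 N, if the wrist force passes 120 N, or if a joint passes its speed limit or range.

### The arm

A 6-joint arm with a two-finger parallel gripper is mounted at the origin on the work surface. World frame = base frame: x ahead of the robot, y to its left, z up, the work surface at z = 0. Lengths are in mm, angles in rad, forces in N, time in s.
With the tool pointing down it reaches from about 275 to 1000 mm from the base axis. Payload 8.4 kg.
Tool frame: the origin (TCP) lies between the finger pads; the fingertips stand 17 mm ahead of it and the grasp point (between the pads) lies 2 mm behind it; z points along the fingers, y is the line along which they close (so a half turn about z gives the same grasp; the last joint's range is limited). The gripper opens to 85 mm and grips with 20 to 120 N. Pads are 22 mm wide; open, the fingers measure 114 mm over their backs; the gripper's body (76 mm by 85 mm) begins 54 mm behind the grasp point. The pads swing forward as they close: fully open they stand 13 mm farther back than shut.
Start: joints at [1.13, 0.353, 1.633, -0, 1.155, -0.002], TCP at [265.532, 565.792, 248.281] pointing down, gripper open.
Joint ranges: [-2.63, 2.63], [-0.92, 2.1], [0.06, 2.66], [-1.3, 4.44], [0, 2.69], [-3.02, 3.02]. Speed limits (rad/s): [2.22, 2.22, 2.79, 3.14, 3.14, 3.14].

### API

Orientations are given as [roll, pitch, yaw] about the fixed x, y, z axes, in that order (R = Rz(yaw) Ry(pitch) Rx(roll)).
In Python, from rig import sense, grab_frame, sign_off gives the robot as it stands. The module is installed in compiled form; this text tells all that it offers.
- The arm moves only by the tool send_rows, never from a script. Its argument "moves" is a list that holds one entry, the list of rows, each a list of 7 numbers: the shift along the world's x, y, z in m, then the turn, a rotation vector about the world's x, y, z in rad, then the opening, from -1 (shut) to 1 (fully open). In form: [[[dx, dy, dz, rx, ry, rz, jaw], ...]]. A call has 1 to 10 rows; each row shifts and turns the commanded pose from where the row before left it; what a row does not reach is not made up. A row lasts 1/10 s, in which the tool goes at most 50 mm and 8.59 degrees, less where a joint would pass 70% of its speed; a pose out of reach is approached as far as the arm can. A call with a gripper value outside its range is refused whole. The fingers move at their own pace and stop on an object; "grip_force" is the grip in N (left out, the last holds). Time passes only in rows, so rows that do not move let the fingers close. It gives the time, the measured TCP pose, the force, the opening and the grip force at its end, in the units of the state.
- sense(): the state, without advancing time (a new reading comes with each control period).
- grab_frame(name): name is "side" or "top" or "wrist"; returns a dict with "img" (480x640x3 uint8, red, green, blue), "mtx" (3x3 intrinsics, pixels), "rvec" (rotation vector, rad) and "tvec" (3), from world to camera coordinates, as OpenCV has them; the wrist camera has in their place "T_tool_cam" (4x4, takes a point from camera to tool coordinates, whose origin is the TCP and whose axes are the flange's). Camera axes: x right, y down, z forward; pixel columns grow to the right and rows downward; lengths in mm; the calibration is good to about 2 mm. A picture is of the moment at which its call begins: read the wrist's pose just before it. There is no depth.
- sign_off(): hands the job in; it is judged then, once.
The state is a dict: "clock": time; "qpos": joint angles; "qvel": joint speeds; "joint_efforts": joint torques, N m; "eef_pos": TCP position; "tcp_rot": TCP orientation; "contact_force": force on the tool from outside, world axes, zero at the start; "wrist_torque": the same for the moment, N m; "opening": opening from 0.0 (shut) to 1.0 (fully open); "grasp_force": force on a finger pad.
Only numpy, scipy, OpenCV 4.12 (cv2) and the standard library are available. Lean on these libraries where they do the work, as an engineer would, in place of code of your own. Each camera call takes 0.05 s, during which the arm holds its last target. There are 200 camera calls.

## Working session

There is one attempt and no reset: what is moved stays moved. The work goes in short steps, Python scripts to look and compute and a tool call to move; the robot and the scene stay as the last step left them, time stands still between calls to the robot, and variables do not carry over. Pictures are saved under pics/ and viewed, at most 12 in all, crops included, and the job is handed in when it is done.

Besides the shell and the picture viewer there is one more tool, called as name([rows], argument=value, ...), one row to a line, values as JSON. send_rows: Moves the arm, as the interface text tells. Its arguments: {"type":"object","properties":{"moves":{"type":"array"},"grip_force":{"type":"number"}},"required":["moves"]}

```bash
mkdir -p pics; cat > h.py <<'E'
import numpy as np, cv2, pickle
def snap(n):
    from rig import sense, grab_frame
    s=sense(); f=grab_frame(n); pickle.dump((s,f),open(f'{n}.pkl','wb')); return s,f
def load(n): return pickle.load(open(f'{n}.pkl','rb'))
def px2w(f,uv,z):
    R=cv2.Rodrigues(np.array(f['rvec'],float))[0]; t=np.array(f['tvec'],float).ravel()
    d=R.T@np.linalg.inv(f['mtx'])@np.array([uv[0],uv[1],1.]); c=-R.T@t
    return c+d*(z-c[2])/d[2]
def w2px(f,P):
    return cv2.projectPoints(np.array(P,float).reshape(-1,1,3),np.array(f['rvec'],float),np.array(f['tvec'],float),np.array(f['mtx'],float),None)[0].reshape(-1,2)
E
python3 - <<'E'
from h import *
for n in ('top','side'):
    s,f=snap(n); cv2.imwrite(f'pics/{n}0.png',f['img'][:,:,::-1]); print(f['mtx'],px2w(f,(320,240),0),f['tvec'])
print(s)
E
```

```text
[[495.42207911   0.         315.39932757]
 [  0.         495.42207911 232.3760117 ]
 [  0.           0.           1.        ]] [618.41205354 -20.76257393   0.        ] [ -25.4309777   625.47044373 1036.1216052 ]
[[438.22078912   0.         316.20593077]
 [  0.         438.22078912 243.73978795]
 [  0.           0.           1.        ]] [663.88117062 -72.044807     0.        ] [528.40131903 298.77429152 694.4120963 ]
{'clock': 0.05, 'qpos': array([ 1.12962810e+00,  3.53601317e-01,  1.63414611e+00, -2.07334819e-05,
        1.15516268e+00, -2.40834221e-03]), 'qvel': array([-0.00074591, -0.00035102, -0.00206862, -0.00087189,  0.00058801,
       -0.00039346]), 'joint_efforts': array([-1.78465834e-04, -6.06899929e+01, -3.43168902e+01, -1.19281099e-04,
        4.08150052e-03,  1.28362063e-05]), 'eef_pos': array([265.33093094, 565.39208261, 247.58577357]), 'tcp_rot': array([-3.14027515e+00,  1.57842604e-05,  2.70284116e+00]), 'contact_force': array([ 0.00370744, -0.36748873,  0.49718396]), 'wrist_torque': array([-0.01521712, -0.01158949,  0.0324817 ]), 'grasp_force': 0.0, 'opening': 0.9976928460217107}
```

View pics/top0.png

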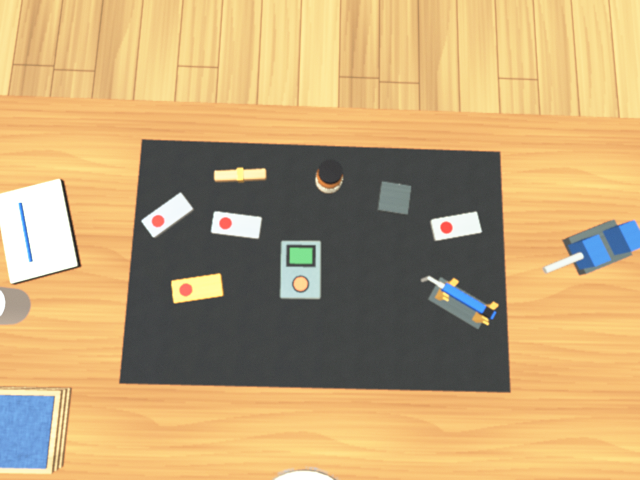

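View pics/side0.png

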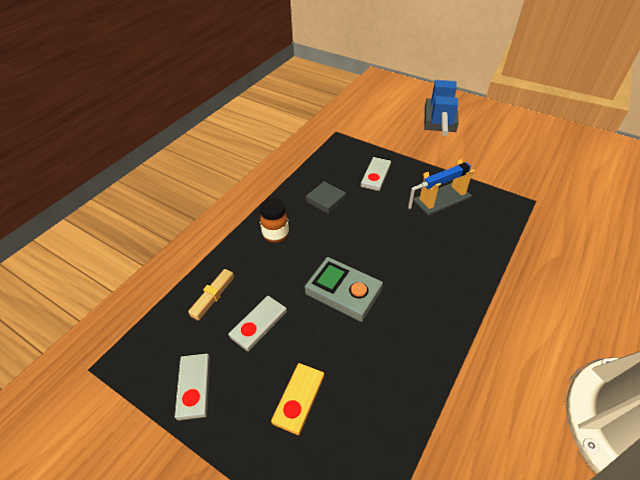

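The top view has three silver bars, with red marks at (158,221), (225,223) and (446,227). The brass mark is at (185,289), the stud at (300,284), and the probe runs from (490,313) to its tip near (424,279). Next I'll measure positions and distances from the base.

```bash
python3 - <<'E'
from h import *
_,t=load('top');_,s=load('side')
print('base px',w2px(t,[0,0,0]),'tcp px',w2px(t,[265,565,247]), w2px(s,[0,0,0]))
print('cam',[-(cv2.Rodrigues(np.array(f['rvec']))[0].T@np.array(f['tvec']).ravel()) for f in (t,s)])
def red(f):
    h=f['img'].astype(int); m=((h[...,0]>200)&(h[...,1]<60)&(h[...,2]<60)).astype(np.uint8)
    n,_,st,c=cv2.connectedComponentsWithStats(m); return [(c[i],st[i,4]) for i in range(1,n) if st[i,4]>30]
for n,f in(('top',t),('side',s)):
    for c,a in red(f): p=px2w(f,c,16); print(n,c.round(1),a,p.round(1),np.hypot(*p[:2]).round(1))
for n,f,uv in(('t',t,(300.5,284)),('s',s,(359,290))): print('stud',n,px2w(f,uv,36).round(1))
# bar centres
def silver(f,seed):pass
crop=lambda f,x0,y0,x1,y1,k:cv2.resize(f['img'][y0:y1,x0:x1,::-1],None,fx=k,fy=k,interpolation=cv2.INTER_CUBIC)
a=crop(t,130,180,330,320,4); cv2.imwrite('pics/c1.png',a)
b=crop(t,410,260,510,335,5); c=crop(s,390,150,490,225,5); cv2.imwrite('pics/c2.png',cv2.resize(np.vstack([b[:375],c]),(400,600)) if 0 else cv2.hconcat([cv2.resize(b,(400,300)),cv2.resize(c,(400,300))]))
E
```

```text
base px [[303.23949249 531.44502648]] tcp px [[-30.05480979 414.89266715]] [[649.66274155 432.28648305]]
cam [array([ 432.52246543,   17.51467824, 1130.49791876]), array([305.61681423, 477.16550593, 727.73184177])]
side [373.2 176.7] 58 [ 656.6 -309.8   16. ] 726.0
side [248.1 328.9] 157 [650.8 198.1  16. ] 680.3
side [190.5 397.4] 218 [650.8 351.3  16. ] 739.6
side [291.8 409. ] 235 [497.  277.1  16. ] 569.1
stud t [513.1  21.1  36. ]
stud s [513.   25.1  36. ]
```

View pics/c1.png

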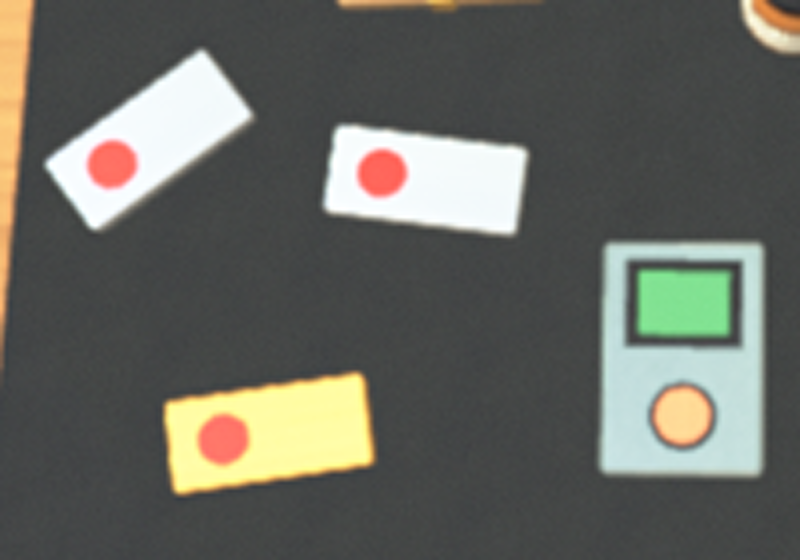

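View pics/c2.png

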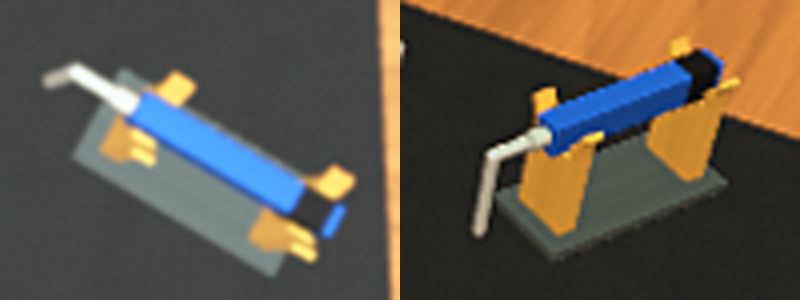

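The candidate silver bars have their marks at (158,221), (225,223) and (446,227), which lie 740, 680 and 726 mm from the base. The middle one at (225,223) is nearest, and the enlarged crop confirms it is a silver bar with its mark at the left end. Next I'll fit the rest and probe pose from both views.

```bash
python3 - <<'E'
from h import *
from scipy.optimize import least_squares
_,t=load('top');_,s=load('side')
h=t['img'].astype(int); m=((h[...,0]>200)&(h[...,1]<150)&(h[...,2]<150)&(h[...,0]-h[...,1]>100)&(abs(h[...,1]-h[...,2])<40)).astype(np.uint8)
n,_,st,c=cv2.connectedComponentsWithStats(m)
for i in range(1,n):
    if st[i,4]>60: p=px2w(t,c[i],16); print(c[i].round(1),p.round(1),np.hypot(*p[:2]).round(1))
T=lambda u,v:(410+u/4,260+v/4); S=lambda u,v:(390+(u-400)/4,150+v/4)
obs=[(t,T(72,155),(65,30,10)),(t,T(125,68),(65,-30,10)),(t,T(275,275),(-65,30,10)),
(s,S(497,198),(65,-30,10)),(s,S(553,260),(65,30,10)),(s,S(727,182),(-65,30,10)),
(t,T(75,66),(95,0,80)),(t,T(46,82),(95,0,18)),(s,S(492,152),(95,0,80)),(s,S(480,236),(95,0,16))]
def W(p,q):
    c_,s_=np.cos(p[2]),np.sin(p[2]); return [p[0]+c_*q[0]-s_*q[1],p[1]+s_*q[0]+c_*q[1],q[2]]
def fit(o): 
    r=least_squares(lambda p:np.concatenate([w2px(f,W(p,q))[0]-uv for f,uv,q in o]),[500,-340,1.08]); print(r.x.round(3),r.fun.reshape(-1,2).round(1).tolist()); return r.x
fit(obs);fit([o for o in obs if o[0] is t]);p=fit([o for o in obs if o[0] is s])
E
```

```text
[157.5 220.6] [649.5 350.5  16. ] 738.1
[225.1 222.8] [649.2 197.4  16. ] 678.5
[446.  227.1] [ 654.5 -310.4   16. ] 724.4
[185.3 289.4] [495.7 276.8  16. ] 567.8
[ 483.588 -336.486    1.059] [[-1.1, 0.1], [-1.9, -1.0], [-1.2, 0.0], [-1.5, -1.1], [0.1, -1.2], [0.2, -0.2], [0.7, 1.4], [1.0, -0.2], [1.5, -0.5], [0.4, -0.6]]
[ 483.967 -337.598    1.062] [[-0.6, 0.0], [-1.5, -1.1], [-0.6, -0.2], [1.2, 1.4], [1.4, -0.2]]
[ 482.756 -333.962    1.054] [[-1.6, -0.5], [-0.1, -0.5], [0.3, 0.6], [1.2, 0.2], [0.1, 0.1]]
```

send_rows([
  [[0.009,-0.036,-0.002,0,0,-0.0657,1],[0.009,-0.036,-0.002,0,0,-0.0657,1],[0.009,-0.036,-0.002,0,0,-0.0657,1],[0.009,-0.036,-0.002,0,0,-0.0657,1],[0.009,-0.036,-0.002,0,0,-0.0657,1],[0.009,-0.036,-0.002,0,0,-0.0657,1],[0.009,-0.036,-0.002,0,0,-0.0657,1],[0.009,-0.036,-0.002,0,0,-0.0657,1],[0.009,-0.036,-0.002,0,0,-0.0657,1],[0.009,-0.036,-0.002,0,0,-0.0657,1]],
])

```text
clock: 1.1
eef_pos: [355.4, 204.3, 228.1]
tcp_rot: [-3.141, 0.0, 2.043]
contact_force: [1.2, -0.6, -0.2]
opening: 0.999
grasp_force: 0.0
```

send_rows([
  [[0.009,-0.036,-0.002,0,0,-0.0657,1],[0.009,-0.036,-0.002,0,0,-0.0657,1],[0.009,-0.036,-0.002,0,0,-0.0657,1],[0.009,-0.036,-0.002,0,0,-0.0657,1],[0.009,-0.036,-0.002,0,0,-0.0657,1],[0.009,-0.036,-0.002,0,0,-0.0657,1],[0.009,-0.036,-0.002,0,0,-0.0657,1],[0.009,-0.036,-0.002,0,0,-0.0657,1],[0.009,-0.036,-0.002,0,0,-0.0657,1],[0.009,-0.036,-0.002,0,0,-0.0657,1]],
])

```text
clock: 2.1
eef_pos: [445.5, -155.8, 208.0]
tcp_rot: [-3.141, -0.0, 1.386]
contact_force: [1.5, 0.3, 0.7]
opening: 1.006
grasp_force: 0.0
```

send_rows([
  [[0.009,-0.036,-0.002,0,0,-0.0657,1],[0.009,-0.036,-0.002,0,0,-0.0657,1],[0.009,-0.036,-0.002,0,0,-0.0657,1],[0.009,-0.036,-0.002,0,0,-0.0657,1],[0.009,-0.036,-0.002,0,0,-0.0657,1],[0,0,0,0,0,0,1],[0,0,0,0,0,0,1],[0,0,0,0,0,0,1]],
])

```text
clock: 2.9
eef_pos: [490.0, -333.1, 197.9]
tcp_rot: [-3.14, -0.0, 1.061]
contact_force: [-0.1, 0.2, -0.3]
opening: 0.999
grasp_force: 0.0
```

```bash
python3 - <<'E'
from h import *
s,f=snap('wrist'); print(s['clock'],s['eef_pos'],s['tcp_rot'],s['qpos'].round(2),s['contact_force'])
np.set_printoptions(suppress=True,precision=3);print(f['T_tool_cam'],f['mtx'])
cv2.imwrite('pics/w0.png',f['img'][:,:,::-1])
E
```

```text
2.9 [ 489.95671703 -333.12421185  197.90228578] [-3.14020199e+00 -3.67695026e-04  1.06121316e+00] [-0.6   0.36  1.75  0.    1.04 -0.09] [-0.05938221  0.16118675 -0.27511464]
[[   0.001   -0.946   -0.325   82.37 ]
 [   1.       0.001   -0.      -0.064]
 [   0.001   -0.325    0.946 -125.442]
 [   0.       0.       0.       1.   ]] [[363.407   0.    316.805]
 [  0.    363.407 232.694]
 [  0.      0.      1.   ]]
```

View pics/w0.png

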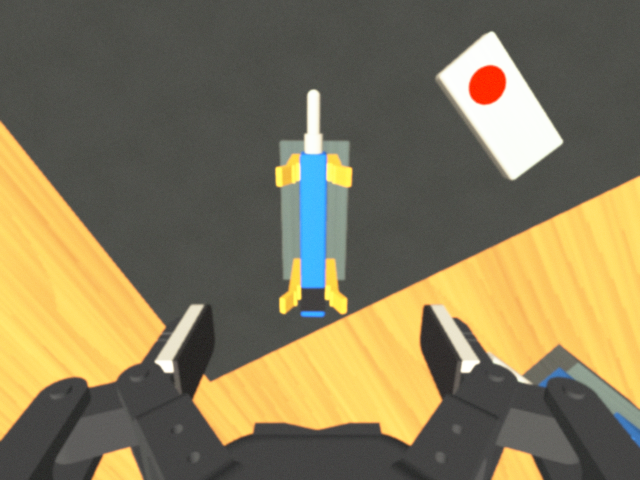

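The wrist view looks straight down the probe. The handle's top front edge is at (313.5,153) and its rear edge at (313,316).

```bash
cat >> h.py <<'E'
from scipy.spatial.transform import Rotation as Ro
def wpx(s,f,uv,z):
    R=Ro.from_euler('xyz',s['tcp_rot']).as_matrix(); T=f['T_tool_cam']
    c=R@T[:3,3]+s['eef_pos']; d=R@T[:3,:3]@np.linalg.inv(f['mtx'])@np.array([uv[0],uv[1],1.])
    return c+d*(z-c[2])/d[2]
E
python3 - <<'E'
from h import *
s,f=load('wrist')
a=wpx(s,f,(313.5,153),87);b=wpx(s,f,(313,316),87);print(a,b,(a+b)/2,np.linalg.norm(a-b),np.arctan2(*(a-b)[1::-1]))
a=wpx(s,f,(315,141),10);b=wpx(s,f,(314,279),10);print(a,b)
c=wpx(s,f,(487.5,85),16);print('far silver mark',c,'top said 654.5 -310.4')
E
```

```text
[ 514.70834525 -283.7809217    87.        ] [ 455.80755646 -387.88050231   87.        ] [ 485.25795086 -335.830712     87.        ] 119.60779908919277 1.0558945092939318
[ 515.60538559 -283.08148512   10.        ] [ 452.23774162 -394.29877818   10.        ]
far silver mark [ 654.89191547 -311.25989903   16.        ] top said 654.5 -310.4
```

Measured length is 119.6 mm against the true 120, and the centre is (485,-336) with yaw 1.058. All three views agree, so I'm descending.

send_rows([
  [[-0.0025,-0.0015,-0.01,0,0,-0.003,1],[-0.0025,-0.0015,-0.015,0,0,0,1],[0,0,-0.018,0,0,0,1],[0,0,-0.018,0,0,0,1],[0,0,-0.018,0,0,0,1],[0,0,-0.018,0,0,0,1],[0,0,-0.015,0,0,0,1],[0,0,-0.011,0,0,0,1],[0,0,0,0,0,0,1],[0,0,0,0,0,0,1]],
])

```text
clock: 3.95
eef_pos: [485.7, -337.2, 75.4]
tcp_rot: [3.142, 0.0, 1.058]
contact_force: [-0.3, 0.4, 0.2]
opening: 1.002
grasp_force: 0.0
```

send_rows([
  [[0,0,0,0,0,0,-1],[0,0,0,0,0,0,-1],[0,0,0,0,0,0,-1],[0,0,0,0,0,0,-1],[0,0,0,0,0,0,-1],[0,0,0,0,0,0,-1],[0,0,0,0,0,0,-1],[0,0,0,0,0,0,-1],[0,0,0,0,0,0,-1],[0,0,0,0,0,0,-1]],
], grip_force=60)

```text
clock: 4.95
eef_pos: [485.7, -337.3, 75.7]
tcp_rot: [3.141, 0.0, 1.057]
contact_force: [-1.6, 1.1, 6.4]
opening: 0.196
grasp_force: 59.2
```

send_rows([
  [[0,0,0,0,0,0,-1],[0,0,0.003,0,0,0,-1],[0,0,0.007,0,0,0,-1],[0,0,0.01,0,0,0,-1],[0,0,0.01,0,0,0,-1],[0,0,0.01,0,0,0,-1],[0,0,0.01,0,0,0,-1],[0,0,0.01,0,0,0,-1],[0,0,0,0,0,0,-1],[0,0,0,0,0,0,-1]],
], grip_force=100)

```text
clock: 5.95
eef_pos: [485.6, -337.2, 135.6]
tcp_rot: [3.141, 0.0, 1.057]
contact_force: [-0.6, -0.4, -0.7]
opening: 0.192
grasp_force: 97.6
```

send_rows([
  [[-0.001,0.015,0,0,0,0,-1],[-0.002,0.03,0,0,0,0,-1],[-0.003,0.035,0,0,0,0,-1],[-0.003,0.035,0,0,0,0,-1],[-0.003,0.035,0,0,0,0,-1],[-0.003,0.035,0,0,0,0,-1],[-0.003,0.035,0,0,0,0,-1],[-0.002,0.03,0,0,0,0,-1],[0,0.018,0,0,0,0,-1],[0,0.009,0,0,0,0,-1]],
])

```text
clock: 6.95
eef_pos: [464.5, -58.2, 134.8]
tcp_rot: [-3.14, 0.0, 1.059]
contact_force: [-0.4, -0.5, -1.2]
opening: 0.187
grasp_force: 97.7
```

send_rows([
  [[0,0,0,0,0,0,-1],[0,0,0,0,0,0,-1],[0,0,0,0,0,0,-1]],
])

```text
clock: 7.25
eef_pos: [465.5, -60.9, 135.2]
tcp_rot: [-3.142, 0.0, 1.057]
contact_force: [-0.7, -0.5, -1.8]
opening: 0.195
grasp_force: 97.7
```

```bash
python3 - <<'E'
from h import *
im=[]
s,f=snap('wrist'); print(s['clock'],s['eef_pos'],s['tcp_rot'],s['contact_force'],s['wrist_torque'])
_,g=snap('side'); _,t=snap('top')
P=s['eef_pos']+[47.1,83.4,-59.7]; print('pred tip px side',w2px(g,P),'top',w2px(t,P),w2px(t,[513,23,36]))
a=f['img'][60:260,220:420]; b=g['img'][180:330,300:450]
cv2.imwrite('pics/w1.png',cv2.hconcat([cv2.resize(x,(400,400),interpolation=cv2.INTER_CUBIC) for x in(a,b)])[:,:,::-1])
E
```

```text
7.25 [465.54208289 -60.92178494 135.19721832] [-3.14156643e+00  1.99386233e-04  1.05657739e+00] [-0.6932839  -0.54799254 -1.82525017] [0.00685801 0.00137825 0.06082562]
pred tip px side [[361.02339927 276.70443536]] top [[299.84269329 282.81472908]] [[299.65373101 284.01244211]]
```

View pics/w1.png

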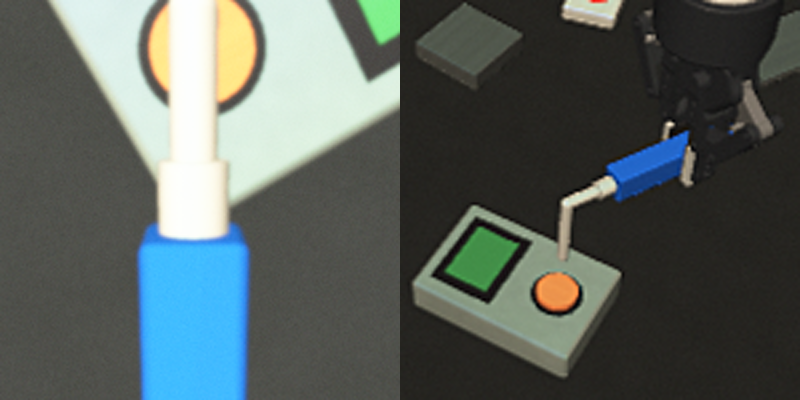

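The tip in the side view is at (361.1,277.5) against a predicted (361.0,276.7), so the tip offset is sound. It hangs over the stud to within about 2 mm, so I'm lowering.

send_rows([
  [[0,0,-0.006,0,0,0,-1],[0,0,-0.009,0,0,0,-1],[0,0,-0.009,0,0,0,-1],[0,0,-0.007,0,0,0,-1],[0,0,-0.004,0,0,0,-1],[0,0,-0.002,0,0,0,-1],[0,0,0,0,0,0,-1],[0,0,0,0,0,0,-1]],
])

```text
clock: 8.2
eef_pos: [465.7, -60.2, 98.5]
tcp_rot: [3.141, -0.0, 1.057]
contact_force: [0.5, -0.1, -1.1]
opening: 0.192
grasp_force: 97.7
```

send_rows([
  [[0,0,-0.0007,0,0,0,-1],[0,0,-0.0007,0,0,0,-1],[0,0,-0.0006,0,0,0,-1],[0,0,0,0,0,0,-1]],
])

```text
clock: 8.6
eef_pos: [465.5, -60.2, 96.3]
tcp_rot: [-3.142, -0.0, 1.057]
contact_force: [-0.3, 1.2, -0.7]
opening: 0.195
grasp_force: 97.7
```

send_rows([
  [[0,0,-0.0005,0,0,0,-1],[0,0,-0.0005,0,0,0,-1],[0,0,0,0,0,0,-1]],
])

```text
clock: 8.9
eef_pos: [465.6, -60.2, 95.3]
tcp_rot: [3.142, 0.0, 1.057]
contact_force: [-0.5, 0.4, 0.2]
opening: 0.191
grasp_force: 97.7
```

send_rows([
  [[0,0,-0.0005,0,0,0,-1],[0,0,-0.0005,0,0,0,-1],[0,0,0,0,0,0,-1]],
])

```text
clock: 9.2
eef_pos: [465.6, -60.4, 94.5]
tcp_rot: [3.141, 0.0, 1.057]
contact_force: [-2.1, -3.5, 6.1]
opening: 0.193
grasp_force: 98.4
```

The tip is in contact at about 7 N, so I'll hold it there.

send_rows([
  [[0,0,0,0,0,0,-1],[0,0,0,0,0,0,-1],[0,0,0,0,0,0,-1],[0,0,0,0,0,0,-1],[0,0,0,0,0,0,-1],[0,0,0,0,0,0,-1]],
])

```text
clock: 9.8
eef_pos: [465.6, -60.4, 94.5]
tcp_rot: [3.141, 0.0, 1.057]
contact_force: [-2.8, -3.3, 5.2]
opening: 0.194
grasp_force: 98.4
```

```bash
python3 - <<'E'
from h import *
s,g=snap('side'); print(s['clock'],s['eef_pos'],s['contact_force'],s['wrist_torque'])
b=g['img'][200:320,300:460]; 
cv2.imwrite('pics/s1.png',cv2.resize(b,(800,600),interpolation=cv2.INTER_CUBIC)[:,:,::-1])
E
```

```text
9.8 [465.58257856 -60.39830367  94.53636719] [-2.76899568 -3.2569109   5.22972317] [-0.16200046  0.20344486  0.05082067]
```

View pics/s1.png

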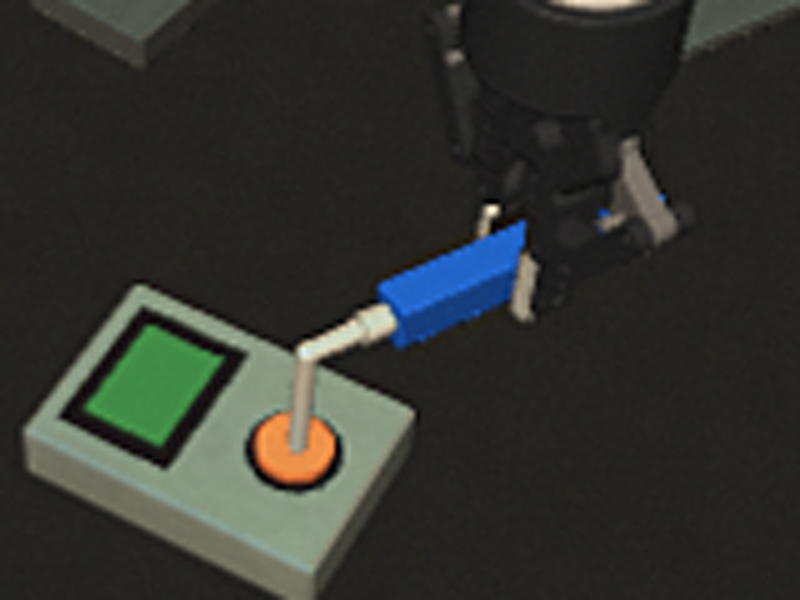

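The side view shows the tip standing at the centre of the copper stud (crop 298,448). On to the brass bar.

send_rows([
  [[0,0,0.006,0,0,0,-1],[0,0,0.012,0,0,0,-1],[0,0,0.012,0,0,0,-1],[0,0.01,0,0,0,0,-1],[-0.002,0.024,0,0,0,0,-1],[-0.002,0.03,0,0,0,0,-1],[-0.002,0.03,0,0,0,0,-1],[-0.002,0.03,0,0,0,0,-1],[-0.002,0.03,0,0,0,0,-1],[-0.002,0.03,0,0,0,0,-1]],
])

```text
clock: 10.85
eef_pos: [453.1, 125.6, 124.5]
tcp_rot: [3.141, -0.0, 1.057]
contact_force: [-0.0, -0.4, -0.7]
opening: 0.191
grasp_force: 97.6
```

send_rows([
  [[-0.002,0.03,0,0,0,0,-1],[-0.002,0.025,0,0,0,0,-1],[0,0.01,-0.005,0,0,0,-1],[0,0.005,-0.01,0,0,0,-1],[0,0,-0.012,0,0,0,-1],[0,0,-0.01,0,0,0,-1],[0,0,-0.006,0,0,0,-1],[0,0,-0.003,0,0,0,-1],[0,0,0,0,0,0,-1],[0,0,0,0,0,0,-1]],
])

```text
clock: 11.85
eef_pos: [449.8, 193.6, 78.4]
tcp_rot: [3.141, -0.0, 1.057]
contact_force: [0.5, 0.6, -1.7]
opening: 0.192
grasp_force: 97.7
```

```bash
python3 - <<'E'
from h import *
s,g=snap('side'); print(s['clock'],s['eef_pos'],s['contact_force'],s['wrist_torque'])
P=s['eef_pos']+[47.1,83.4,-58.5]; print(P,w2px(g,P))
b=g['img'][310:460,200:400]; 
cv2.imwrite('pics/s2.png',cv2.resize(b,(800,600),interpolation=cv2.INTER_CUBIC)[:,:,::-1])
E
```

```text
11.85 [449.76428596 193.60594431  78.4203317 ] [ 0.51931833  0.64778913 -1.66919506] [-0.00795812 -0.00456417 -0.02705643]
[496.86428596 277.00594431  19.9203317 ] [[291.74914458 408.05894917]]
```

View pics/s2.png

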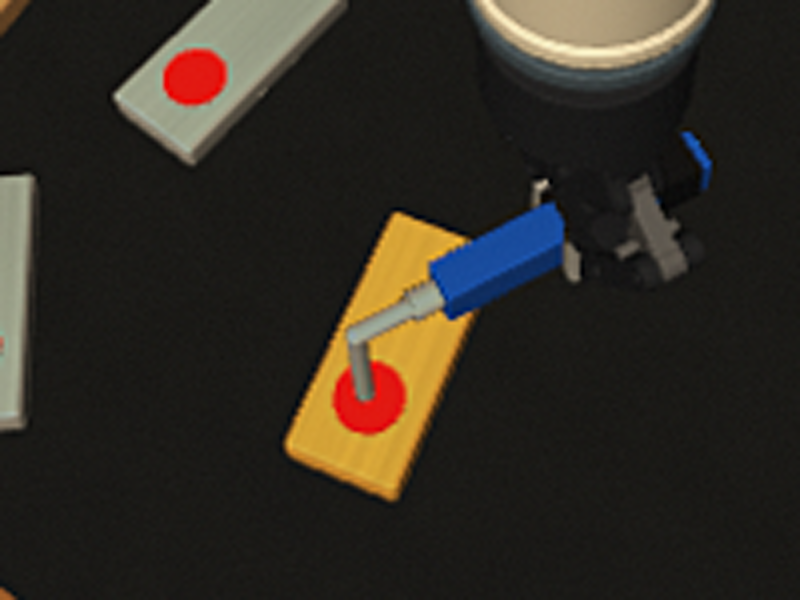

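The tip (367,398) hangs about 4 mm above the centre of the brass mark (369,397). I'll lower it the rest of the way.

send_rows([
  [[0,0,-0.001,0,0,0,-1],[0,0,-0.001,0,0,0,-1],[0,0,-0.001,0,0,0,-1],[0,0,-0.0005,0,0,0,-1],[0,0,0,0,0,0,-1],[0,0,0,0,0,0,-1]],
])

```text
clock: 12.5
eef_pos: [449.6, 193.8, 74.9]
tcp_rot: [3.141, -0.0, 1.057]
contact_force: [-1.8, -1.7, 3.2]
opening: 0.196
grasp_force: 98.0
```

send_rows([
  [[0,0,-0.0005,0,0,0,-1],[0,0,-0.0004,0,0,0,-1],[0,0,0,0,0,0,-1]],
])

```text
clock: 12.8
eef_pos: [449.5, 193.6, 74.1]
tcp_rot: [3.142, 0.0, 1.057]
contact_force: [-3.0, -4.1, 8.7]
opening: 0.191
grasp_force: 98.7
```

send_rows([
  [[0,0,0,0,0,0,-1],[0,0,0,0,0,0,-1],[0,0,0,0,0,0,-1],[0,0,0,0,0,0,-1],[0,0,0,0,0,0,-1],[0,0,0,0,0,0,-1]],
])

```text
clock: 13.4
eef_pos: [449.5, 193.6, 74.2]
tcp_rot: [3.142, 0.0, 1.057]
contact_force: [-1.9, -4.1, 7.5]
opening: 0.192
grasp_force: 98.7
```

send_rows([
  [[0,0,0.006,0,0,0,-1],[0,0,0.012,0,0,0,-1],[0,0,0.012,0,0,0,-1],[0.012,-0.006,0,0,0,0,-1],[0.024,-0.012,0,0,0,0,-1],[0.03,-0.016,0,0,0,0,-1],[0.03,-0.016,0,0,0,0,-1],[0.03,-0.016,0,0,0,0,-1],[0.02,-0.01,0,0,0,0,-1],[0.0075,-0.003,0,0,0,0,-1]],
])

```text
clock: 14.4
eef_pos: [605.7, 113.2, 104.1]
tcp_rot: [3.14, -0.001, 1.056]
contact_force: [0.1, -0.1, -1.9]
opening: 0.195
grasp_force: 97.8
```

send_rows([
  [[0,0,-0.006,0,0,0,-1],[0,0,-0.01,0,0,0,-1],[0,0,-0.006,0,0,0,-1],[0,0,-0.003,0,0,0,-1],[0,0,0,0,0,0,-1],[0,0,0,0,0,0,-1]],
])

```text
clock: 15.0
eef_pos: [602.9, 115.1, 78.9]
tcp_rot: [-3.142, 0.0, 1.058]
contact_force: [-0.9, 0.1, -1.5]
opening: 0.193
grasp_force: 97.8
```

```bash
python3 - <<'E'
from h import *
s,g=snap('side'); print(s['clock'],s['eef_pos'],s['contact_force'],s['wrist_torque'])
P=s['eef_pos']+[47.1,83.4,-58.5]; print(P,w2px(g,P))
b=g['img'][250:400,160:360]; 
cv2.imwrite('pics/s3.png',cv2.resize(b,(800,600),interpolation=cv2.INTER_CUBIC)[:,:,::-1])
E
```

```text
15.0 [602.86968811 115.05956483  78.93677213] [-0.87717812  0.06859312 -1.4941438 ] [-0.03549809  0.01762516  0.01081134]
[649.96968811 198.45956483  20.43677213] [[247.96359101 328.04804531]]
```

View pics/s3.png

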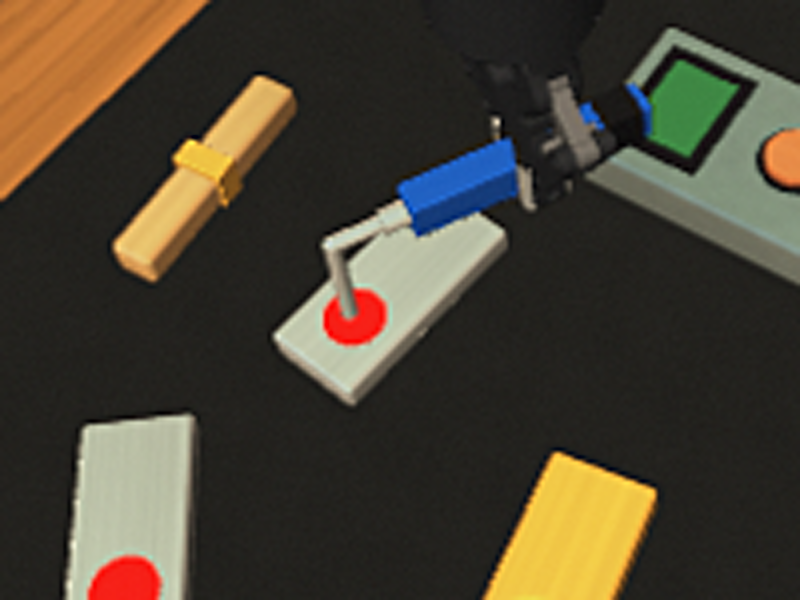

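The tip (350,315) is just above the centre of the silver mark (354,316). Lowering.

send_rows([
  [[0,0,-0.001,0,0,0,-1],[0,0,-0.001,0,0,0,-1],[0,0,-0.001,0,0,0,-1],[0,0,-0.001,0,0,0,-1],[0,0,0,0,0,0,-1],[0,0,0,0,0,0,-1]],
])

```text
clock: 15.65
eef_pos: [603.1, 114.7, 75.1]
tcp_rot: [3.141, -0.0, 1.057]
contact_force: [-0.9, -2.2, 0.9]
opening: 0.197
grasp_force: 98.1
```

send_rows([
  [[0,0,-0.0005,0,0,0,-1],[0,0,-0.0004,0,0,0,-1],[0,0,0,0,0,0,-1]],
])

```text
clock: 15.95
eef_pos: [603.1, 114.5, 74.4]
tcp_rot: [3.141, 0.0, 1.057]
contact_force: [-3.0, -3.8, 6.3]
opening: 0.191
grasp_force: 98.8
```

send_rows([
  [[0,0,0,0,0,0,-1],[0,0,0,0,0,0,-1],[0,0,0,0,0,0,-1],[0,0,0,0,0,0,-1],[0,0,0,0,0,0,-1],[0,0,0,0,0,0,-1]],
])

```text
clock: 16.55
eef_pos: [603.1, 114.5, 74.4]
tcp_rot: [3.141, 0.0, 1.057]
contact_force: [-2.3, -3.7, 6.8]
opening: 0.191
grasp_force: 98.8
```

send_rows([
  [[0,0,0.006,0,0,0,-1],[0,0,0.014,0,0,0,-1],[0,0,0.018,0,0,0,-1],[0,0,0.016,0,0,0,-1],[-0.0025,-0.01,0.008,0,0,0,-1],[-0.005,-0.02,0,0,0,0,-1],[-0.0085,-0.032,0,0,0,0,-1],[-0.0085,-0.032,0,0,0,0,-1],[-0.0085,-0.032,0,0,0,0,-1],[-0.0085,-0.032,0,0,0,0,-1]],
])

```text
clock: 17.55
eef_pos: [560.7, -44.9, 136.3]
tcp_rot: [3.141, 0.0, 1.057]
contact_force: [0.2, 0.1, -1.2]
opening: 0.191
grasp_force: 97.7
```

send_rows([
  [[-0.0085,-0.032,0,0,0,0,-1],[-0.0085,-0.032,0,0,0,0,-1],[-0.0085,-0.032,0,0,0,0,-1],[-0.0085,-0.032,0,0,0,0,-1],[-0.0085,-0.032,0,0,0,0,-1],[-0.0085,-0.032,0,0,0,0,-1],[-0.0085,-0.032,0,0,0,0,-1],[-0.0085,-0.032,0,0,0,0,-1],[-0.0065,-0.024,0,0,0,0,-1],[-0.003,-0.0115,0,0,0,0,-1]],
])

```text
clock: 18.55
eef_pos: [482.9, -336.9, 136.3]
tcp_rot: [3.141, 0.0, 1.055]
contact_force: [-1.0, 0.2, -0.6]
opening: 0.186
grasp_force: 97.7
```

send_rows([
  [[0,0,0,0,0,0,-1],[0,0,0,0,0,0,-1],[0,0,0,0,0,0,-1]],
])

```text
clock: 18.85
eef_pos: [484.2, -333.5, 135.9]
tcp_rot: [-3.141, -0.0, 1.058]
contact_force: [-0.4, 0.4, -1.7]
opening: 0.191
grasp_force: 97.7
```

```bash
python3 - <<'E'
from h import *
s,f=snap('wrist'); print(s['clock'],s['eef_pos'],s['tcp_rot'],s['contact_force'],s['qpos'].round(2))
cv2.imwrite('pics/w2.png',f['img'][60:360,180:580,::-1].repeat(2,0).repeat(2,1))
E
```

```text
18.85 [ 484.16901972 -333.53803547  135.93284801] [-3.14107241e+00 -3.27296963e-04  1.05815292e+00] [-0.36343795  0.39045402 -1.71472713] [-0.61  0.42  1.81  0.    0.91 -0.09]
```

View pics/w2.png

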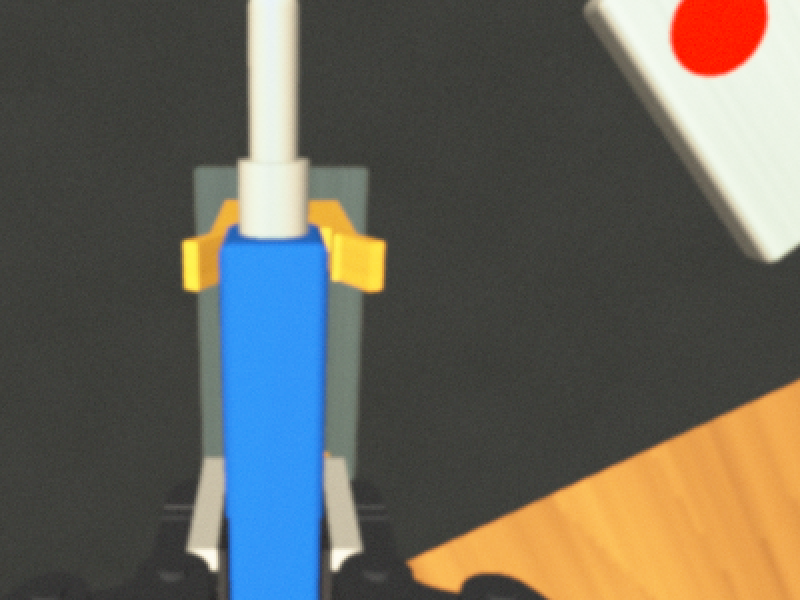

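```bash
python3 - <<'E'
from h import *
s,f=load('wrist'); L=np.array([-np.sin(1.057),np.cos(1.057)])
a=wpx(s,f,(180+183/2,60+265/2),87);b=wpx(s,f,(180+385/2,60+265/2),87)
print(a,b,'width',np.linalg.norm(a-b),'fork lat',(a+b)[:2]@L/2,'tcp lat',s['eef_pos'][:2]@L)
for u in (220,326): p=wpx(s,f,(180+u/2,60+270/2),147-0);print('handle lat',p[:2]@L)
t=np.array([485.7,-337.3]);print(t@L, [485.26,-335.83]@L)
E
```

```text
[ 485.94214804 -284.88780395   87.        ] [ 528.98802872 -309.05822326   87.        ] width 49.36757046285475 fork lat -587.9020634611446 tcp lat -585.585098909569
handle lat -576.7974838241613
handle lat -593.8300763593867
-588.7673630367574 -587.6616878536131
```

send_rows([
  [[0.001,-0.0036,-0.005,0,0,0,-1],[0,0,-0.009,0,0,0,-1],[0,0,-0.01,0,0,0,-1],[0,0,-0.01,0,0,0,-1],[0,0,-0.01,0,0,0,-1],[0,0,-0.008,0,0,0,-1],[0,0,-0.004,0,0,0,-1],[0,0,0,0,0,0,-1],[0,0,0,0,0,0,-1]],
])

```text
clock: 19.8
eef_pos: [485.2, -338.4, 80.1]
tcp_rot: [3.141, 0.0, 1.057]
contact_force: [-0.1, -0.7, -1.1]
opening: 0.194
grasp_force: 97.7
```

send_rows([
  [[0,0,-0.001,0,0,0,-1],[0,0,-0.001,0,0,0,-1],[0,0,-0.001,0,0,0,-1],[0,0,0,0,0,0,-1]],
])

```text
clock: 20.2
eef_pos: [485.0, -338.3, 77.0]
tcp_rot: [-3.142, 0.0, 1.057]
contact_force: [-0.5, 0.2, -1.4]
opening: 0.189
grasp_force: 97.7
```

send_rows([
  [[0,0,-0.0007,0,0,0,-1],[0,0,-0.0007,0,0,0,-1],[0,0,0,0,0,0,-1]],
])

```text
clock: 20.5
eef_pos: [485.1, -338.3, 75.8]
tcp_rot: [3.141, 0.0, 1.057]
contact_force: [-1.2, 0.8, 1.9]
opening: 0.194
grasp_force: 98.3
```

send_rows([
  [[0.0005,0.001,0,0,0,0,-1],[0,0,0,0,0,0,-1],[0,0,0,0,0,0,-1],[0,0,0,0,0,0,-0.55],[0,0,0,0,0,0,-0.5],[0,0,0,0,0,0,-0.4],[0,0,0,0,0,0,-0.2],[0,0,0,0,0,0,0.2],[0,0,0,0,0,0,0.6],[0,0,0,0,0,0,1]],
], grip_force=20)

```text
clock: 21.5
eef_pos: [485.5, -337.3, 75.6]
tcp_rot: [-3.142, 0.0, 1.057]
contact_force: [-0.2, -0.3, 0.3]
opening: 0.891
grasp_force: 0.0
```

send_rows([
  [[0,0,0,0,0,0,1],[0,0,0,0,0,0,1],[0,0,0,0,0,0,1],[0,0,0,0,0,0,1]],
])

```text
clock: 21.9
eef_pos: [485.5, -337.3, 75.6]
tcp_rot: [3.142, -0.0, 1.057]
contact_force: [-0.0, -0.3, 0.2]
opening: 1.0
grasp_force: 0.0
```

send_rows([
  [[0,0,0.006,0,0,0,1],[0,0,0.012,0,0,0,1],[0,0,0.02,0,0,0,1],[0,0,0.02,0,0,0,1],[0,0,0.02,0,0,0,1],[0,0,0.02,0,0,0,1],[0,0,0.016,0,0,0,1],[0,0,0.008,0,0,0,1],[0,0,0,0,0,0,1],[0,0,0,0,0,0,1]],
])

```text
clock: 22.9
eef_pos: [485.3, -337.2, 197.4]
tcp_rot: [-3.141, -0.0, 1.057]
contact_force: [-0.1, -0.0, -0.1]
opening: 1.001
grasp_force: 0.0
```

```bash
python3 - <<'E'
from h import *
s,f=snap('wrist'); print(s['clock'],s['eef_pos'],s['tcp_rot'],s['contact_force'],s['opening'])
_,g=snap('side')
a=f['img'][70:340,230:400];b=g['img'][150:225,390:490]
cv2.imwrite('pics/e.png',cv2.hconcat([cv2.resize(a,(340,540)),cv2.resize(b,(440,540)) if 0 else cv2.copyMakeBorder(cv2.resize(b,(440,330),interpolation=cv2.INTER_CUBIC),0,210,0,0,0)])[:,:,::-1])
E
```

```text
22.9 [ 485.31222257 -337.15354009  197.40937704] [-3.14139237e+00 -3.15628864e-05  1.05728534e+00] [-0.07935074 -0.03218358 -0.06073541] 1.0008034650783755
```

View pics/e.png

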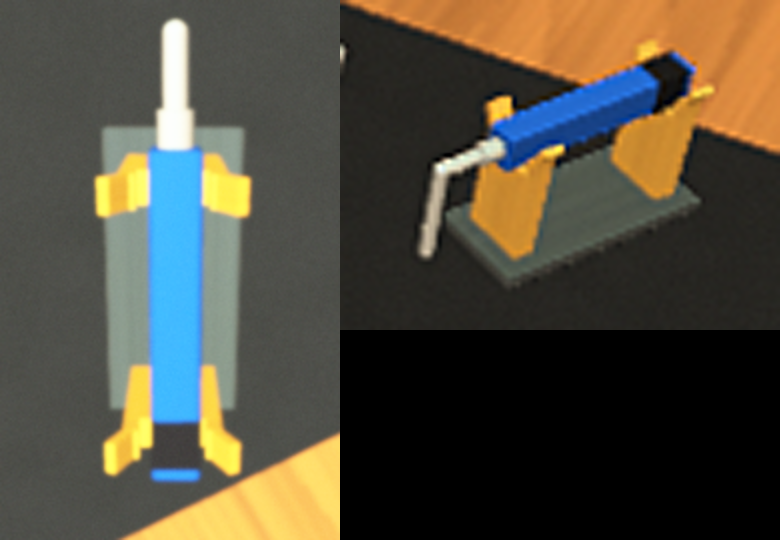

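The wrist and side views show the probe centred in both forks with its tip at the same end. In the side view the elbow sits on the same pixel as at the start. Handing in.

```bash
python3 -c "
from rig import sign_off; print(sign_off())"
```

```text
the job is handed in; nothing more can be done
None
```

I touched the probe tip to the copper stud, then the brass mark, then the mark on the nearest silver bar, holding each for at least 0.6 s. The probe is back on its rest, seated in both forks with the tip at the same end, and I handed the job in at about 23 s.

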